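Reset the grind of a flour mill and lock it again

ROBOT

A 6-joint arm with a two-finger parallel gripper is mounted at the origin on the work surface; the furniture and walls round the work are solid. World frame = base frame: x ahead of the robot, y to its left, z up, the work surface at z = 0. Lengths are in m, angles in rad, forces in N, time in s.
With the tool pointing down it reaches from about 0.25 to 0.85 m from the base axis. Payload 12.5 kg.
Tool frame: the origin (TCP) lies on the centre line of the jaws, within the pads' length; the fingertips stand 14 mm ahead of it and the grasp point (between the pads) lies 5 mm behind it; z points along the fingers, y is the line along which they close (so a half turn about z gives the same grasp; the last joint's range is limited). The gripper opens to 93 mm and grips with 3 to 60 N. Pads are 15 mm wide; open, the fingers measure 128 mm over their backs; the gripper's body (75 mm by 188 mm) begins 65 mm behind the grasp point.
Start: joints at [1.172, 0.351, 1.652, -0, 1.139, -0.085], TCP at [0.17, 0.523, 0.233] pointing down, gripper open.
Joint ranges: [-2.75, 2.75], [-0.79, 2.1], [0.01, 2.65], [-1.57, 4.71], [0.07, 3.14], [-2.87, 2.87]. Speed limits (rad/s): [2.22, 2.22, 2.79, 3.14, 3.14, 3.14].

INTERFACE

Orientations are given as [roll, pitch, yaw] about the fixed x, y, z axes, in that order (R = Rz(yaw) Ry(pitch) Rx(roll)).
In Python, from workcell import read_state, capture, sign_off gives the robot as it stands. The module is installed in compiled form; this text tells all that it offers.
- The arm moves only by the tool play_rows, never from a script. Its argument "motion" is text: rows parted by semicolons, each of 7 numbers parted by spaces: the turn, a rotation vector about the tool's x, y, z normalised to -1 to 1, where 1 is 6 degrees, then the shift along the tool's x, y, z normalised to -1 to 1, where 1 is 25 mm, then the opening in per cent of the stroke, from 0 (shut) to 100 (fully open). In form: rx ry rz tx ty tz claw; .... A call has 1 to 10 rows; each row shifts and turns the commanded pose from where the row before left it, along the tool's axes as they then stand; what a row does not reach is not made up. A row lasts 1/12 s, in which the tool goes at most 41.7 mm and 7.16 degrees, less where a joint would pass 70% of its speed; a pose out of reach is approached as far as the arm can. A call with a number of a shift or a turn outside -1 to 1 is refused whole. A call with a gripper value outside its range is refused whole. The fingers move at their own pace and stop on an object; "squeeze" is the grip in N (left out, the last holds). Time passes only in rows, so rows that do not move let the fingers close. It gives the time, the measured TCP pose, the force, the opening and the grip force at its end, in the units of the state.
- read_state(): the state, without advancing time (a new reading comes with each control period).
- capture(name): name is "scene" or "top" or "wrist"; returns a dict with "color" (384x512x3 uint8, red, green, blue), "z_map" (384x512 float32, m along the optical axis (not along the pixel's ray), 0 where there is no reading), "vertical_fov" (degrees; the focal length in pixels is half the picture's height over the tangent of half this angle, whatever the lens; pixels are square), "cx", "cy" (the principal point, pixels), "dist_coeffs" ([k1, k2, p1, p2, k3] as OpenCV has them; the pictures are not rectified), "world_from_camera" (4x4, takes a point from camera to world coordinates). Camera axes: x right, y up, looking along -z (the intrinsics and any distortion apply to the point x, -y, -z); pixel columns grow to the right and rows downward; lengths in m; the calibration is good to about 2 mm. A picture is of the moment at which its call begins.
- sign_off(): hands the job in; it is judged then, once.
The state is a dict: "time": time; "joints": joint angles; "joint_vel": joint speeds; "joint_torque": joint torques, N m; "tool_pos": TCP position; "eef_rot": TCP orientation; "contact_force": force on the tool from outside, world axes, zero at the start; "wrist_torque": the same for the moment, N m; "finger_gap": finger opening in m; "gripper_force": force on a finger pad.
Only numpy, scipy, OpenCV 4.12 (cv2) and the standard library are available. Lean on these libraries where they do the work, as an engineer would, in place of code of your own. Each camera call takes 0.05 s, during which the arm holds its last target. There are 200 camera calls.

TASK

The flour mill's grind setting is locked. Swing the paddle of the lock ring anticlockwise until the ring is well loose, turn the dial on top until its pointer points straight at the tall pin with the head, then swing the paddle back clockwise until the ring is fully tight again. Let go, and leave the mug and the spice jars where they stand.

Things in the scene. Friction and masses are not known exactly. Their poses are not given: they have to be found in the camera images.
- mill: Flour mill fixed to the table: a wooden drum 220 mm across with a flat metal deck whose top is 62 mm above the table, a spout chute on its left (+y) side. Origin: centre of the underside, on the table, on the upright axis about which ring and dial turn; z up; its own -x side (the front) is where the dial's pointer lies, and it is turned up to about 20 degrees about z.
- lock (a joint): Turn of the steel lock ring about the mill's axis, rad: 0 = fully tight (a stop), growing anticlockwise seen from above, 1.2 = end stop, fully loose. It starts tight (under 0.05). Below about 0.7 it clamps the dial more and more, above that the dial is free. Stiff by friction (about 0.4 N m, up to 0.7 N m while the clamp is taken up), it stays where it is left. The ring is 124 mm across, 64 to 80 mm above the table. At 0 its arm and paddle point along the mill's own -y.
- paddle (a point): Point on the lock ring's upright steel paddle, the part to push: the paddle is a plate 10 mm thick, 40 mm long along the radius (85 to 125 mm from the axis), from 66 to 112 mm above the table. This point lies 105 mm from the axis, mid-thickness, 100 mm above the table; its y axis runs along the radius (+y towards the axis), x across the plate.
- dial (a joint): Turn of the dial about the mill's axis, rad, positive anticlockwise seen from above, range -1.3 to 1.3; at 0 the pointer points along the mill's own -x. Starts between -0.12 and 0.12. Free it turns with light friction (0.08 N m) and stays where it is left; clamped by the tight ring it holds against pushes of some 1.5 N m and must not be forced.
- pointer (a point): Outer tip of the dial's pointer, 65 mm from the axis and 95 mm above the table; its own -x points outward along the pointer, z up. The dial is a ribbed metal disc 100 mm across, its top 100 mm above the table; on it stands a wooden bar grip through the axis in line with the pointer, 92 mm long (46 mm each side of the axis), 14 mm thick, from 100 to 136 mm above the table: push or turn it there.
- tall_pin: The wanted mark: a fixed steel pin standing in the deck, 12 mm thick with a round head 20 mm across, its top 102 mm above the table. Origin: centre of its foot, on the deck, 76 to 100 mm from the mill's axis, left or right of the middle of the front (0.46 to 0.78 rad either side).
- short_pin: The other mark, not wanted: a plain fixed steel pin 12 mm thick without a head, its top 78 mm above the table, on the other side of the front. Origin: centre of its foot, on the deck.
- enamel_mug: Dark enamel mug, 88x112x80 mm, standing loose to the left of the mill; to be left alone. Origin: centre of its underside.
- jar_a: Spice jar with a lid, 45 mm across and 106 mm tall, standing loose in front and to the left of the mill; to be left alone. Origin: centre of its underside.
- jar_b: Spice jar, 47 mm across and 98 mm tall, standing loose in front and to the right of the mill; to be left alone. Origin: centre of its underside.

How it is judged:
By the outcome, as a careful person would: the job done as asked, in the order asked, and still so for the second after the job is handed in, with the robot touching nothing.
It also fails if it takes over 54 s, if anything falls off the work surface, if the arm or the gripper's body presses on something with over 40 N, if the wrist force passes 120 N, or if a joint passes its speed limit or range.

## Working session

There is one attempt and no reset: what is moved stays moved. The work goes in short steps, Python scripts to look and compute and a tool call to move; the robot and the scene stay as the last step left them, time stands still between calls to the robot, and variables do not carry over. Pictures are saved under pics/ and viewed, at most 10 in all, crops included, and the job is handed in when it is done.

Besides the shell and the picture viewer there is one more tool, called after "Call:" by a JSON object that holds its "op" and its "data". play_rows: Moves the arm, as the interface text tells. Its arguments: {"type":"object","properties":{"motion":{"type":"string"},"squeeze":{"type":"number"}},"required":["motion"]}

```bash
mkdir -p pics; cat > h.py <<'E'
import numpy as np, cv2
from workcell import read_state, capture, sign_off
def K(c):
    h=c["color"].shape[0]; f=h/2/np.tan(np.radians(c["vertical_fov"])/2)
    return np.array([[f,0,c["cx"]],[0,f,c["cy"]],[0,0,1.]])
def rays(c,px):
    u=cv2.undistortPoints(np.array(px,float).reshape(-1,1,2),K(c),np.array(c["dist_coeffs"],float)).reshape(-1,2)
    return np.c_[u[:,0],-u[:,1],-np.ones(len(u))]
def world(c,px,z=None):
    """px -> world, by z_map or by plane height z"""
    r=rays(c,px); T=np.array(c["world_from_camera"]); d=r@T[:3,:3].T; o=T[:3,3]
    if z is None:
        p=np.round(np.array(px)).astype(int).reshape(-1,2); s=c["z_map"][p[:,1],p[:,0]][:,None]
    else: s=((z-o[2])/d[:,2])[:,None]
    return o+s*d
def cloud(c):
    v,u=np.mgrid[:384,:512]; px=np.c_[u.ravel(),v.ravel()]
    P=world(c,px); P[c["z_map"].ravel()==0]=np.nan
    return P.reshape(384,512,3)
def save(c,n): cv2.imwrite("pics/"+n,c["color"][:,:,::-1])
E
python3 - <<'E'
from h import *
s=read_state(); print({k:np.round(v,3).tolist() for k,v in s.items()})
ims=[]
for n in("top","scene"):
    c=capture(n); save(c,n+".png"); print(n,np.round(c["world_from_camera"],3).tolist(),c["vertical_fov"]); np.save(n+".npy",c,allow_pickle=True)
E
```

```text
{'time': 0.0, 'joints': [1.172, 0.351, 1.652, -0.0, 1.139, -0.085], 'joint_vel': [0.001, 0.001, -0.0, 0.001, 0.0, -0.001], 'joint_torque': [-0.001, -49.733, -28.525, 0.07, 0.026, -0.0], 'tool_pos': [0.17, 0.523, 0.232], 'eef_rot': [-3.14, -0.0, 2.828], 'contact_force': [-0.394, -0.032, -0.162], 'wrist_torque': [0.001, 0.005, -0.002], 'gripper_force': 0.0, 'finger_gap': 0.093}
top [[-0.027, 0.994, -0.109, 0.415], [-1.0, -0.027, -0.0, 0.084], [-0.003, 0.109, 0.994, 0.946], [0.0, 0.0, 0.0, 1.0]] 49.52261062792711
scene [[0.803, 0.411, -0.43, 0.127], [-0.595, 0.57, -0.566, -0.418], [0.012, 0.711, 0.703, 0.711], [0.0, 0.0, 0.0, 1.0]] 55.893415699616256
```

View pics/top.png

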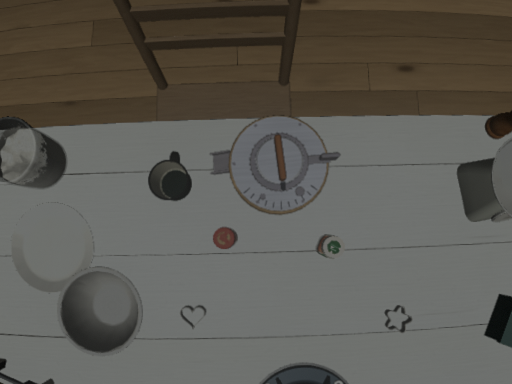

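View pics/scene.png

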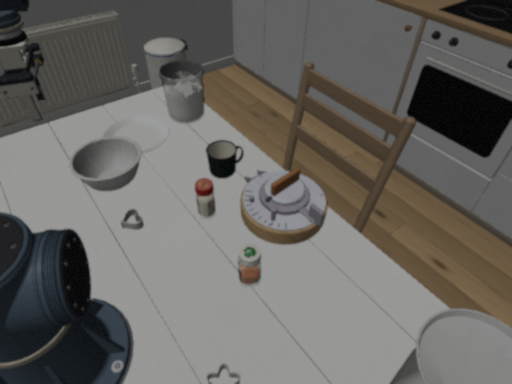

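Top view: mill at about (279,163), paddle at (330,156) on the right, bar grip (278,135)–(283,178), pointer tip (283,187), pins near (263,197) and (300,191); the mug is at (172,180) and the jars at (224,238) and (333,247). The scene view shows the same layout.

```bash
python3 - <<'E'
from h import *
t=np.load("top.npy",allow_pickle=True).item(); s=np.load("scene.npy",allow_pickle=True).item()
a=cv2.resize(t["color"][105:225,215:350],None,fx=4,fy=4,interpolation=cv2.INTER_CUBIC)
b=cv2.resize(s["color"][155:245,230:335],None,fx=4,fy=4,interpolation=cv2.INTER_CUBIC)[:480]
im=np.zeros((480,800,3),np.uint8); im[:,:540]=a; im[:360,540:800]=b[:,80:340]; cv2.imwrite("pics/crop.png",im[:,:,::-1])
P=cloud(t)
# mill axis from deck points, heights
roi=np.zeros((384,512),bool); roi[105:225,215:350]=1
z=P[...,2]
for lo,hi in((.055,.07),(.07,.09),(.093,.104),(.104,.114),(.12,.15)):
    m=roi&(z>lo)&(z<hi); q=P[m]; print(lo,hi,m.sum(),np.round(np.median(q,0),4),np.round(q.min(0),3),np.round(q.max(0),3))
# rim circle fit of deck
m=(roi&(z>.05)&(z<.15)).astype(np.uint8); m=cv2.morphologyEx(m,cv2.MORPH_OPEN,np.ones((21,21)))
k=max(cv2.findContours(m,0,1)[0],key=cv2.contourArea).reshape(-1,2)
w=world(t,k,.062)[:,:2]
print("circ",cv2.minEnclosingCircle((w*1000).astype(np.float32)), cv2.fitEllipse((w*1000).astype(np.float32)))
m=roi&(z>.12)&(z<.15); q=P[m][:,:2]; print("bar",q.mean(0),np.linalg.svd(q-q.mean(0))[2][0],z[m].mean())
for n in[(263,197),(300,191),(283,186),(330,156)]:
    print(n,np.round(world(t,[n]),4), np.round(P[n[1]-3:n[1]+4,n[0]-3:n[0]+4,2],3).max())
for n,r in(("mug",(140,145,195,205)),("ja",(205,222,245,255)),("jb",(318,230,352,265))):
    x0,y0,x1,y1=r; q=P[y0:y1,x0:x1].reshape(-1,3); q=q[q[:,2]>.06]; print(n,np.round(q.min(0),3),np.round(q.max(0),3))
E
```

```text
0.055 0.07 4588 [0.5618 0.0493 0.0614] [ 0.466 -0.065  0.055] [0.68  0.148 0.07 ]
0.07 0.09 975 [0.567  0.0277 0.0789] [ 0.495 -0.08   0.071] [0.634 0.102 0.09 ]
0.093 0.104 1561 [0.5691 0.0349 0.0994] [ 0.497 -0.081  0.093] [0.621 0.091 0.104]
0.104 0.114 110 [ 0.576  -0.0586  0.1102] [ 0.498 -0.082  0.104] [0.61  0.051 0.114]
0.12 0.15 322 [0.5697 0.0403 0.1345] [0.527 0.03  0.121] [0.616 0.05  0.141]
circ ((570.4881591796875, 41.12049865722656), 107.32669830322266) ((568.1048583984375, 49.615177154541016), (127.49636840820312, 208.9639434814453), 12.007182121276855)
bar [0.57014638 0.0404553 ] [-0.99512561 -0.09861556] 0.13390320513124482
(263, 197) [[0.4968 0.0764 0.0785]] 0.081
(300, 191) [[0.5048 0.0009 0.1031]] 0.105
(283, 186) [[0.5167 0.0349 0.0969]] 0.1
(330, 156) [[ 0.5743 -0.0627  0.1111]] nan
mug [0.498 0.233 0.06 ] [0.602 0.321 0.082]
ja [0.393 0.136 0.06 ] [0.436 0.18  0.111]
jb [ 0.362 -0.086  0.06 ] [ 0.416 -0.038  0.102]
```

View pics/crop.png

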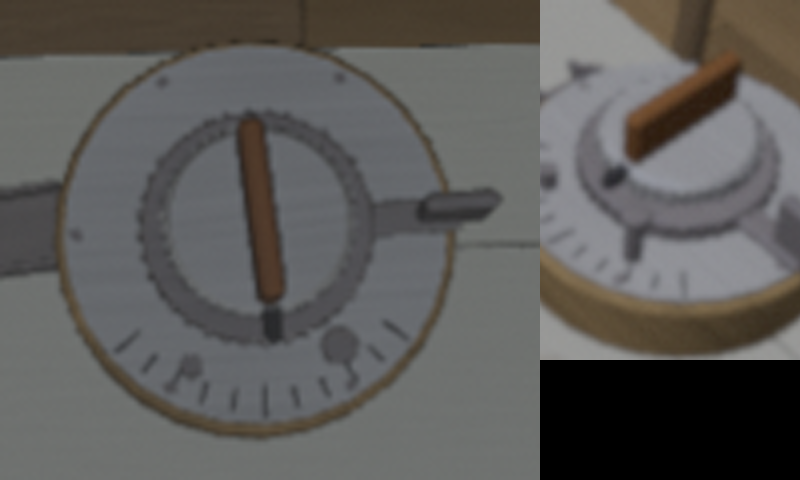

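Crop: the wide-headed tall pin is on the right (crop (340,343), i.e. top px (300,191)); the small short pin is on the left (263,197). Paddle top is at crop (455,207). Next I refine these from both views and check the chair.

```bash
python3 - <<'E'
from h import *
for n in("top","scene"):
    c=np.load(n+".npy",allow_pickle=True).item(); P=cloud(c).reshape(-1,3); P=P[~np.isnan(P[:,0])]
    x,y,z=P.T
    d=np.hypot(x-.57,y-.0405); print(n)
    def rep(l,m):
        q=P[m]; 
        if len(q)<3: print(l,len(q)); return
        print(l,len(q),"mid",np.round((q.min(0)+q.max(0))/2,4),"mean",np.round(q.mean(0),4),"size",np.round(np.ptp(q,axis=0),4)); return q
    q=rep("paddle",(z>.106)&(z<.118)&(y<-.03)&(y>-.11)&(d<.15)); print(np.linalg.svd((q-q.mean(0))[:,:2])[2][0])
    rep("tall",(z>.096)&(z<.108)&(np.hypot(x-.504,y-.001)<.016))
    rep("short",(z>.07)&(z<.085)&(np.hypot(x-.497,y-.076)<.014))
    q=rep("bar",(z>.13)&(z<.145)&(d<.06)); print(np.linalg.svd((q-q.mean(0))[:,:2])[2][0])
    rep("dialtop",(z>.096)&(z<.104)&(d<.056))
    q=rep("deck",(z>.057)&(z<.067)&(d<.13))
    m=(x>.66)&(x<.95)&(y>-.25)&(y<.35)&(z>.03)&(d>.12); q=P[m]
    if len(q): print("behind",len(q),q.min(0),q.max(0))
E
```

```text
top
paddle 88 mid [ 0.5763 -0.0629  0.1106] mean [ 0.5763 -0.0629  0.1106] size [0.0101 0.0377 0.009 ]
[ 0.03506973 -0.99938487]
tall 73 mid [5.064e-01 5.000e-04 1.006e-01] mean [0.5066 0.0008 0.1011] size [0.0187 0.017  0.0087]
short 27 mid [0.5002 0.0774 0.0773] mean [0.4999 0.0769 0.0777] size [0.0107 0.0106 0.0074]
bar 303 mid [0.572  0.0401 0.1353] mean [0.571  0.0403 0.1345] size [0.0874 0.0199 0.0105]
[-0.99495434 -0.10032881]
dialtop 1383 mid [0.5674 0.0404 0.1   ] mean [0.5704 0.041  0.0994] size [0.106  0.0978 0.0078]
deck 4342 mid [0.5724 0.0416 0.0619] mean [0.5692 0.0459 0.0614] size [0.2136 0.2129 0.0099]
behind 2378 [ 0.92551318 -0.02339455  0.03000476] [0.94999929 0.34982482 0.09555204]
scene
paddle 71 mid [ 0.5778 -0.0647  0.1097] mean [ 0.5766 -0.0658  0.1099] size [0.0119 0.0385 0.007 ]
[ 0.0640388  -0.99794741]
tall 51 mid [0.5053 0.0007 0.0999] mean [ 5.047e-01 -1.000e-04  1.008e-01] size [0.019  0.019  0.0072]
short 25 mid [0.4984 0.0775 0.0748] mean [0.4988 0.0757 0.0755] size [0.0118 0.011  0.0095]
bar 170 mid [0.5718 0.0393 0.134 ] mean [0.5698 0.0383 0.1342] size [0.0899 0.0198 0.0079]
[-0.99568481 -0.09279953]
dialtop 598 mid [0.568  0.0408 0.1   ] mean [0.5664 0.0296 0.0994] size [0.1044 0.0977 0.0078]
deck 2084 mid [0.5709 0.0392 0.062 ] mean [0.5514 0.029  0.0614] size [0.2123 0.2096 0.0099]
behind 2505 [ 0.92205207 -0.02480112  0.03005647] [0.94999968 0.34962116 0.17308216]
```

Axis is (0.571, 0.040), mill yaw about 0.055, bar angle about 0.099, tall pin at 0.547 from −x (r = 77 mm, in range). All heights match the text and the chair is far off, so I move over the paddle.

Call:
{"op": "play_rows", "data": {"motion": "0 0 0 -0.76 -0.58 0 45;0 0 0 -0.76 -0.58 0 45;0 0 0 -0.76 -0.58 0 45;0 0 0 -0.76 -0.58 0 45;0 0 0 -0.76 -0.58 0 45;0 0 0 -0.76 -0.58 0 45;0 0 0 -0.76 -0.58 0 45;0 0 0 -0.76 -0.58 0 45;0 0 0 -0.76 -0.58 0 45;0 0 0 -0.76 -0.58 0 45", "squeeze": 15}}

```text
time: 0.93
tool_pos: [0.3061, 0.3255, 0.2325]
eef_rot: [-3.141, -0.0, 2.828]
contact_force: [0.2, 0.4, -0.6]
finger_gap: 0.042
gripper_force: 0.0
```

Call:
{"op": "play_rows", "data": {"motion": "0 0 0 -0.76 -0.58 0 45;0 0 0 -0.76 -0.58 0 45;0 0 0 -0.76 -0.58 0 45;0 0 0 -0.76 -0.58 0 45;0 0 0 -0.76 -0.58 0 45;0 0 0 -0.76 -0.58 0 45;0 0 0 -0.76 -0.58 0 45;0 0 0 -0.76 -0.58 0 45;0 0 0 -0.76 -0.58 0 45;0 0 0 -0.76 -0.58 0 45"}}

```text
time: 1.77
tool_pos: [0.442, 0.1289, 0.2325]
eef_rot: [-3.141, -0.0, 2.828]
contact_force: [1.2, 0.6, 0.0]
finger_gap: 0.0418
gripper_force: 0.0
```

Call:
{"op": "play_rows", "data": {"motion": "0 0 0 -0.76 -0.58 0 45;0 0 0 -0.76 -0.58 0 45;0 0 0 -0.76 -0.58 0 45;0 0 0 -0.76 -0.58 0 45;0 0 0 -0.76 -0.58 0 45;0 0 0 -0.76 -0.58 0 45;0 0 0 -0.76 -0.58 0 45;0 0 0 -0.76 -0.58 0 45;0 0 0 -0.76 -0.58 0 45;0 0 0 -0.76 -0.58 0 45"}}

```text
time: 2.6
tool_pos: [0.578, -0.0676, 0.2323]
eef_rot: [-3.142, -0.001, 2.828]
contact_force: [0.6, 0.8, 0.7]
finger_gap: 0.0418
gripper_force: 0.0
```

Call:
{"op": "play_rows", "data": {"motion": "0 0 1 0 0 0 45;0 0 1 0 0 0 45;0 0 1 0 0 0 45;0 0 1 0 0 0 45;0 0 1 0 0 0 45;0 0 1 0 0 0 45;0 0 1 0 0 0 45;0 0 1 0 0 0 45;0 0 1 0 0 0 45;0 0 1 0 0 0 45"}}

```text
time: 3.43
tool_pos: [0.5774, -0.0665, 0.2323]
eef_rot: [-3.141, -0.0, 1.775]
contact_force: [0.9, 0.6, 0.0]
finger_gap: 0.042
gripper_force: 0.0
```

Call:
{"op": "play_rows", "data": {"motion": "0 0 1 0 0 0 45;0 0 0.5 0 0 0 45;0 0 0 0 0 0 45;0 0 0 0 0 0 45"}}

```text
time: 3.77
tool_pos: [0.5775, -0.0666, 0.2324]
eef_rot: [-3.141, -0.0, 1.626]
contact_force: [-0.2, -0.4, 0.1]
finger_gap: 0.0419
gripper_force: 0.0
```

Call:
{"op": "play_rows", "data": {"motion": "0 0 0 0 0 0.86 45;0 0 0 0 0 0.86 45;0 0 0 0 0 0.86 45;0 0 0 0 0 0.86 45;0 0 0 0 0 0.86 45;0 0 0 0 0 0.86 45;0 0 0 0 0 0 45"}}

```text
time: 4.35
tool_pos: [0.5755, -0.0662, 0.0999]
eef_rot: [-3.136, -0.002, 1.626]
contact_force: [-0.2, 0.1, -0.2]
finger_gap: 0.0419
gripper_force: 0.0
```

Call:
{"op": "play_rows", "data": {"motion": "0 0 0 0 0 0 0;0 0 0 0 0 0 0;0 0 0 0 0 0 0;0 0 0 0 0 0 0;0 0 0 0 0 0 0;0 0 0 0 0 0 0"}}

```text
time: 4.85
tool_pos: [0.5781, -0.0666, 0.1044]
eef_rot: [3.14, 0.0, 1.623]
contact_force: [-0.5, 0.0, 4.7]
finger_gap: 0.0099
gripper_force: 15.0
```

```bash
python3 - <<'E'
from h import *
s=read_state(); p=np.array(s["tool_pos"]); yaw=s["eef_rot"][2]; print({k:np.round(v,3).tolist() for k,v in s.items() if k!="joint_vel"})
C=np.array([.571,.0403]); d=p[:2]-C; print("r",np.hypot(*d),"psi",np.arctan2(d[0],-d[1]),"yaw psi",yaw-np.pi/2)
E
```

```text
{'time': 4.85, 'joints': [-0.195, 0.564, 1.673, 0.0, 0.903, -0.248], 'joint_torque': [0.223, -54.673, -22.97, 0.008, -0.106, -0.13], 'tool_pos': [0.578, -0.067, 0.104], 'eef_rot': [3.14, 0.0, 1.623], 'contact_force': [-0.549, 0.005, 4.676], 'wrist_torque': [-0.073, 0.135, -0.04], 'gripper_force': 15.003, 'finger_gap': 0.01}
r 0.10717259176397635 psi 0.06588389336291925 yaw psi 0.05265912607155898
```

Call:
{"op": "play_rows", "data": {"motion": "0 0 -0.5 0.006 0.224 0 0;0 0 -0.5 0.006 0.224 0 0;0 0 -0.5 0.006 0.224 0 0;0 0 -0.5 0.006 0.224 0 0;0 0 -0.5 0.006 0.224 0 0;0 0 -0.5 0.006 0.224 0 0;0 0 -0.5 0.006 0.224 0 0;0 0 -0.5 0.006 0.224 0 0;0 0 -0.5 0.006 0.224 0 0;0 0 -0.5 0.006 0.224 0 0"}}

```text
time: 5.68
tool_pos: [0.6309, -0.0499, 0.1045]
eef_rot: [3.141, 0.001, 2.149]
contact_force: [0.3, -3.6, 3.4]
finger_gap: 0.01
gripper_force: 15.0
```

```bash
cat > st.py <<'E'
from h import *
s=read_state(); p=np.array(s["tool_pos"]); yaw=s["eef_rot"][2]; print({k:np.round(v,3).tolist() for k,v in s.items() if k in("joints","contact_force","wrist_torque","tool_pos","time")})
C=np.array([.571,.0403]); d=p[:2]-C; print("r",np.hypot(*d),"psi",np.arctan2(d[0],-d[1]),"yaw psi",yaw-np.pi/2)
E
python3 st.py
```

```text
{'time': 5.683, 'joints': [-0.152, 0.643, 1.527, -0.001, 0.97, -0.73], 'tool_pos': [0.631, -0.05, 0.104], 'contact_force': [0.254, -3.552, 3.447], 'wrist_torque': [-0.531, 0.171, -0.155]}
r 0.10828693156939846 psi 0.5866412481322324 yaw psi 0.5786213054606955
```

Tracking well; continue another 33°.

Call:
{"op": "play_rows", "data": {"motion": "0 0 -0.5 0.01 0.224 0 0;0 0 -0.5 0.01 0.224 0 0;0 0 -0.5 0.01 0.224 0 0;0 0 -0.5 0.01 0.224 0 0;0 0 -0.5 0.01 0.224 0 0;0 0 -0.5 0.01 0.224 0 0;0 0 -0.5 0.01 0.224 0 0;0 0 -0.5 0.01 0.224 0 0;0 0 -0.5 0.01 0.224 0 0;0 0 -0.5 0.01 0.224 0 0"}}

```text
time: 6.52
tool_pos: [0.6686, -0.0087, 0.1045]
eef_rot: [3.141, 0.005, 2.673]
contact_force: [9.2, -6.9, -2.8]
finger_gap: 0.0097
gripper_force: 15.0
```

Call:
{"op": "play_rows", "data": {"motion": "0 0 -0.5 0.01 0.224 0 0;0 0 0 0 0 0 0;0 0 0 0 0 0 0"}}

```text
time: 6.77
tool_pos: [0.6713, -0.0027, 0.1045]
eef_rot: [3.14, 0.006, 2.723]
contact_force: [12.1, -0.6, -4.2]
finger_gap: 0.0097
gripper_force: 15.0
```

```bash
python3 st.py
```

```text
{'time': 6.767, 'joints': [-0.073, 0.703, 1.414, -0.0, 1.018, -1.226], 'tool_pos': [0.671, -0.003, 0.105], 'contact_force': [12.094, -0.646, -4.155], 'wrist_torque': [-0.283, -1.966, -0.036]}
r 0.10915126225571462 psi 1.165442247979194 yaw psi 1.1526311644701996
```

Call:
{"op": "play_rows", "data": {"motion": "0 0 0 0 0 0 45;0 0 0 0 0 0 45;0 0 0 0 0 0 45;0 0 0 0 0 -1 45;0 0 0 0 0 -1 45;0 0 0 0 0 -1 45;0 0 0 0 0 -0.6 45;0 0 0 0 0 0 45"}}

```text
time: 7.43
tool_pos: [0.6701, -0.0025, 0.1974]
eef_rot: [3.14, 0.005, 2.723]
contact_force: [0.2, -0.1, 0.1]
finger_gap: 0.0415
gripper_force: 0.0
```

```bash
python3 - <<'E'
from h import *
import st
for n in("top","scene"):
    c=capture(n); P=cloud(c).reshape(-1,3); P=P[~np.isnan(P[:,0])]; x,y,z=P.T; d=np.hypot(x-.571,y-.0403)
    q=P[(z>.128)&(z<.14)&(d<.06)]; print(n,"bar",len(q), q.mean(0) if len(q) else 0, np.linalg.svd((q-q.mean(0))[:,:2])[2][0] if len(q)>5 else 0)
    q=P[(z>.106)&(z<.116)&(d>.07)&(d<.135)]; print("pad",len(q),q.mean(0) if len(q) else 0)
    save(c,n+"2.png")
E
```

```text
{'time': 7.433, 'joints': [-0.073, 0.601, 1.349, 0.0, 1.187, -1.225], 'tool_pos': [0.67, -0.002, 0.197], 'contact_force': [0.218, -0.116, 0.122], 'wrist_torque': [0.029, -0.026, 0.031]}
r 0.10797548302603442 psi 1.1636214934270896 yaw psi 1.152346053000425
top bar 12 [0.60817095 0.04906276 0.13363736] [-0.99032144  0.13879281]
pad 0 0
scene bar 187 [0.56974844 0.03786508 0.13367838] [-0.99546136 -0.09516659]
pad 59 [ 0.66748927 -0.0036539   0.10988055]
```

Call:
{"op": "play_rows", "data": {"motion": "0 0 -0.99 0 0 0 45;0 0 -0.99 0 0 0 45;0 0 -0.99 0 0 0 45;0 0 -0.99 0 0 0 45;0 0 -0.99 0 0 0 45;0 0 0 0.8 0.42 0 45;0 0 0 0.8 0.42 0 45;0 0 0 0.8 0.42 0 45;0 0 0 0.8 0.42 0 45;0 0 0 0.8 0.42 0 45"}}

```text
time: 8.37
tool_pos: [0.5622, 0.0402, 0.1918]
eef_rot: [3.141, -0.003, -3.042]
contact_force: [-0.3, 0.3, 0.4]
finger_gap: 0.0416
gripper_force: 0.0
```

Call:
{"op": "play_rows", "data": {"motion": "0 0 0 0 0 0 45;0 0 0 0 0 0 45;0 0 0 0 0 0 45"}}

```text
time: 8.62
tool_pos: [0.5645, 0.0396, 0.1929]
eef_rot: [-3.142, -0.001, -3.042]
contact_force: [-0.6, -1.1, 0.3]
finger_gap: 0.042
gripper_force: 0.0
```

Call:
{"op": "play_rows", "data": {"motion": "0 0 0 -0.26 0 0 45;0 0 0 0 0 0.71 45;0 0 0 0 0 0.71 45;0 0 0 0 0 0.71 45;0 0 0 0 0 0.71 45;0 0 0 0 0 0 45;0 0 0 0 0 0 45"}}

```text
time: 9.2
tool_pos: [0.571, 0.0403, 0.122]
eef_rot: [3.141, -0.002, -3.042]
contact_force: [-0.3, 0.8, 1.5]
finger_gap: 0.0415
gripper_force: 0.0
```

Call:
{"op": "play_rows", "data": {"motion": "0 0 0 0 0 0 0;0 0 0 0 0 0 0;0 0 0 0 0 0 0;0 0 0 0 0 0 0;0 0 0 0 0 0 0", "squeeze": 12}}

```text
time: 9.62
tool_pos: [0.5709, 0.0408, 0.1232]
eef_rot: [3.141, 0.001, -3.042]
contact_force: [-0.1, 10.2, 4.0]
finger_gap: 0.0138
gripper_force: 12.0
```

```bash
python3 st.py
```

```text
{'time': 9.617, 'joints': [-0.01, 0.523, 1.688, 0.001, 0.93, -1.681], 'tool_pos': [0.571, 0.041, 0.123], 'contact_force': [-0.142, 10.207, 3.998], 'wrist_torque': [1.789, 0.113, -0.106]}
r 0.0005266837984139879 psi -2.890369207091303 yaw psi -4.612768672916743
```

Call:
{"op": "play_rows", "data": {"motion": "0 0 -0.48 0 0.03 0 0;0 0 -0.48 0 0 0 0;0 0 -0.48 0 0 0 0;0 0 -0.48 0 0 0 0;0 0 -0.48 0 0 0 0;0 0 -0.48 0 0 0 0;0 0 -0.48 0 0 0 0;0 0 -0.48 0 0 0 0;0 0 -0.48 0 0 0 0;0 0 0 0 0 0 0"}}

```text
time: 10.45
tool_pos: [0.5712, 0.0402, 0.1232]
eef_rot: [-3.139, 0.0, -2.586]
contact_force: [1.1, -7.8, 1.8]
finger_gap: 0.014
gripper_force: 12.0
```

Call:
{"op": "play_rows", "data": {"motion": "0 0 0 0 0 0 0;0 0 0 0 0 0 45;0 0 0 0 0 0 45;0 0 0 0 0 0 45;0 0 0 0 0 -1 45;0 0 0 0 0 -1 45;0 0 0 0 0 -1 45"}}

```text
time: 11.03
tool_pos: [0.5702, 0.0415, 0.1984]
eef_rot: [3.141, -0.001, -2.589]
contact_force: [0.8, -0.2, 0.5]
finger_gap: 0.0413
gripper_force: 0.0
```

Call:
{"op": "play_rows", "data": {"motion": "0 0 0 -1 0 0 45;0 0 0 -1 0 0 45;0 0 0 -1 0 0 45;0 0 0 -1 0 0 45;0 0 0 -1 0 0 45;0 0 0 0 0 0 45;0 0 0 0 0 0 45"}}

```text
time: 11.62
tool_pos: [0.677, 0.1074, 0.1969]
eef_rot: [3.141, -0.001, -2.588]
contact_force: [-0.4, -0.4, -1.1]
finger_gap: 0.0419
gripper_force: 0.0
```

```bash
cat > chk.py <<'E'
from h import *
import st
W=[]
for n in("top","scene","wrist"):
    c=capture(n); P=cloud(c).reshape(-1,3); P=P[~np.isnan(P[:,0])]; x,y,z=P.T; d=np.hypot(x-.571,y-.041); print(n)
    C=np.array([.571,.041])
    q=P[(z>.128)&(z<.14)&(d<.06)]
    if len(q)>5:
        v=np.linalg.svd((q-q.mean(0))[:,:2])[2][0]; v=v*-np.sign(v[0]); mid=(q.min(0)+q.max(0))/2
        print("bar",len(q),np.round(mid,4),"phi",np.arctan2(-v[1],-v[0]))
    for l,m in(("pin",(z>.096)&(z<.108)&(np.hypot(x-.5055,y-.0004)<.0115)),("paddle",(z>.106)&(z<.116)&(d>.07)&(d<.135))):
        q=P[m]
        if len(q)>5:
            e=(q.min(0)+q.max(0))[:2]/2; dd=e-C; print(l,len(q),np.round(e,4),"phi",np.arctan2(-dd[1],-dd[0]),"psi",np.arctan2(dd[0],-dd[1]))
    W.append(c["color"])
    np.save("c_"+n+".npy",c,allow_pickle=True)
a=cv2.resize(W[0][105:225,215:350],None,fx=3,fy=3,interpolation=cv2.INTER_CUBIC); b=cv2.resize(W[1][155:245,230:335],(390,360),interpolation=cv2.INTER_CUBIC)
cv2.imwrite("pics/chk%d.png"%(st.s["time"]*100),np.hstack([a,b])[:,:,::-1]); print("pics/chk%d.png"%(st.s["time"]*100))
E
python3 chk.py
```

```text
{'time': 11.617, 'joints': [0.089, 0.633, 1.295, 0.0, 1.214, -2.035], 'tool_pos': [0.677, 0.107, 0.197], 'contact_force': [-0.399, -0.405, -1.117], 'wrist_torque': [0.051, 0.018, -0.028]}
r 0.12547980839670114 psi 2.13529227055957 yaw psi -4.159120890275982
top
scene
bar 160 [0.5716 0.04   0.1331] phi 0.549018795828843
pin 49 [5.066e-01 5.000e-04] phi 0.561270277989784 psi -1.0095260488051125
paddle 55 [ 0.6693 -0.003 ] phi 2.7210165617196873 psi 1.1502202349247908
wrist
bar 2129 [0.5879 0.0498 0.1334] phi 0.5596503065303078
paddle 729 [ 0.6688 -0.001 ] phi 2.736193919535327 psi 1.1653975927404305
pics/chk1161.png
```

Call:
{"op": "play_rows", "data": {"motion": "0 0 0 0.66 -0.88 0 45;0 0 0 0.66 -0.88 0 45;0 0 0 0.66 -0.88 0 45;0 0 0 0.66 -0.88 0 45;0 0 0 0.66 -0.88 0 45;0 0 0 0.66 -0.88 0 45;0 0 0 0.66 -0.88 0 45;0 0 0 0.66 -0.88 0 45;0 0 0 0.66 -0.88 0 45;0 0 0 0.66 -0.88 0 45"}}

```text
time: 12.6
tool_pos: [0.6509, -0.1687, 0.1981]
eef_rot: [-3.141, 0.0, -2.59]
contact_force: [1.1, 0.9, 0.1]
finger_gap: 0.0419
gripper_force: 0.0
```

Call:
{"op": "play_rows", "data": {"motion": "0 0 0 0.66 -0.88 0 45;0 0 0 0.66 -0.88 0 45;0 0 0 0 0 0 45;0 0 0 0 0 0 45"}}

```text
time: 12.93
tool_pos: [0.646, -0.2231, 0.1978]
eef_rot: [3.141, 0.0, -2.592]
contact_force: [-0.1, 0.3, -0.2]
finger_gap: 0.0418
gripper_force: 0.0
```

```bash
python3 chk.py; cp $(ls -t pics/chk* | head -1) pics/now.png
```

```text
{'time': 12.933, 'joints': [-0.401, 0.628, 1.302, 0.0, 1.212, -2.521], 'tool_pos': [0.646, -0.223, 0.198], 'contact_force': [-0.1, 0.299, -0.19], 'wrist_torque': [0.105, 0.044, -0.01]}
r 0.27391051691401996 psi 0.2772727233928273 yaw psi -4.162786213331904
top
bar 308 [0.5719 0.0409 0.1337] phi 0.5709131112060088
pin 73 [5.063e-01 5.000e-04] phi 0.5594632350540518 psi -1.0113330917408447
paddle 87 [ 0.6676 -0.0011] phi 2.7306393923557932 psi 1.1598430655608964
scene
bar 161 [0.5719 0.0402 0.1331] phi 0.545845970863115
pin 52 [0.5058 0.0009] phi 0.5511998520808288 psi -1.0195964747140678
paddle 59 [ 0.6679 -0.0034] phi 2.7114762820651928 psi 1.1406799552702962
wrist
pics/chk1293.png
```

View pics/now.png

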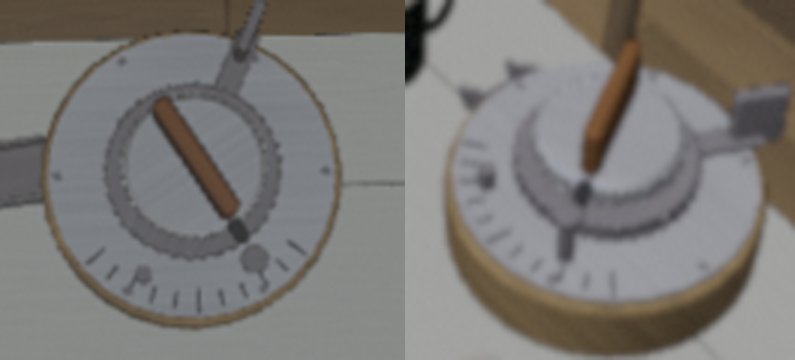

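Paddle now points up-right (loose, 1.16−0.055 ≈ 1.1). The pointer at left-image (238,230) aims at the headed pin at (256,258). I fine-check using the dark pointer's own pixels.

```bash
python3 - <<'E'
from h import *
C=np.array([.5713,.0407])
for n in("top","scene"):
    c=np.load("c_%s.npy"%n,allow_pickle=True).item(); g=cv2.cvtColor(c["color"],cv2.COLOR_RGB2GRAY); P=cloud(c)
    v,u=np.mgrid[:384,:512]; W=world(c,np.c_[u.ravel(),v.ravel()],.097).reshape(384,512,3); d=np.hypot(W[...,0]-C[0],W[...,1]-C[1]); a=np.arctan2(C[1]-W[...,1],C[0]-W[...,0])
    m=(d>.047)&(d<.068)&(abs(a-.55)<.3)&(g<75)
    q=W[m]; e=q.mean(0)[:2]; dd=e-C; print(n,m.sum(),"ptr",e,np.arctan2(-dd[1],-dd[0]),"std",a[m].std(), "z",np.nanmedian(P[m][:,2]))
    # direct line: pointer centroid -> pin
    m2=(P[...,2]>.098)&(P[...,2]<.108)&(np.hypot(P[...,0]-.506,P[...,1]-.0006)<.0125)
    f=world(c,np.c_[u[m2],v[m2]],.102).mean(0)[:2]; dd=f-C; print("pin",f,np.arctan2(-dd[1],-dd[0]),np.hypot(*dd))
    # dial-top circle via plane-cast contour of dial disc depth
    m3=((P[...,2]>.093)&(np.hypot(P[...,0]-C[0],P[...,1]-C[1])<.053)).astype(np.uint8)
    k=max(cv2.findContours(cv2.morphologyEx(m3,cv2.MORPH_CLOSE,np.ones((5,5))),0,1)[0],key=cv2.contourArea).reshape(-1,2)
    print("dial",cv2.minEnclosingCircle((world(c,k,.1)[:,:2]*1000).astype(np.float32)))
E
```

```text
top 38 ptr [0.52507852 0.01164883] 0.561127200525167 std 0.0546182191606859 z 0.09865724586834868
pin [0.50664957 0.00077937] 0.5531764939711661 0.07598246387877985
dial ((571.5093383789062, 39.18133544921875), 51.93063735961914)
scene 17 ptr [0.52505625 0.01118568] 0.568059133567514 std 0.04498570293217462 z 0.09836512809531228
pin [ 5.03910598e-01 -4.73686643e-04] 0.5484551244841918 0.07897217192221503
dial ((584.2061157226562, 49.15031814575195), 70.78160858154297)
```

Pointer 0.56 vs pin 0.55: within about 0.01 rad. Return to the paddle.

Call:
{"op": "play_rows", "data": {"motion": "0 0 0.92 0 0 0 45;0 0 0.92 0 0 0 45;0 0 0.92 0 0 0 45;0 0 0.92 0 0 0 45;0 0 0.92 0 0 0 45;0 0 0.92 0 0 0 45;0 0 0.92 0 0 0 45;0 0 0.92 0 0 0 45;0 0 0.92 0 0 0 45;0 0 0.92 0 0 0 45"}}

```text
time: 13.92
tool_pos: [0.647, -0.2205, 0.1978]
eef_rot: [3.142, -0.0, 2.727]
contact_force: [-0.5, 0.4, -0.3]
finger_gap: 0.0423
gripper_force: 0.0
```

Call:
{"op": "play_rows", "data": {"motion": "0 0 0 0.27 0.85 0 45;0 0 0 0.27 0.85 0 45;0 0 0 0.27 0.85 0 45;0 0 0 0.27 0.85 0 45;0 0 0 0.27 0.85 0 45;0 0 0 0.27 0.85 0 45;0 0 0 0.27 0.85 0 45;0 0 0 0.27 0.85 0 45;0 0 0 0.27 0.85 0 45;0 0 0 0.27 0.85 0 45"}}

```text
time: 14.75
tool_pos: [0.6697, 0.0023, 0.1978]
eef_rot: [3.141, 0.0, 2.732]
contact_force: [0.6, 1.1, -0.1]
finger_gap: 0.0418
gripper_force: 0.0
```

Call:
{"op": "play_rows", "data": {"motion": "0 0 0 0 0 0 45;0 0 0 0 0 0 45;0 0 0 0 0 0 45"}}

```text
time: 15.0
tool_pos: [0.6698, 0.0001, 0.1977]
eef_rot: [-3.141, 0.0, 2.731]
contact_force: [0.1, 0.2, 0.6]
finger_gap: 0.0418
gripper_force: 0.0
```

Call:
{"op": "play_rows", "data": {"motion": "0 0 0 0 -0.08 0 45;0 0 0 0 0 0.75 45;0 0 0 0 0 0.75 45;0 0 0 0 0 0.75 45;0 0 0 0 0 0.75 45;0 0 0 0 0 0.75 45;0 0 0 0 0 0 45;0 0 0 0 0 0 45"}}

```text
time: 15.67
tool_pos: [0.6688, -0.0027, 0.1036]
eef_rot: [-3.141, -0.001, 2.729]
contact_force: [0.2, -0.0, 0.6]
finger_gap: 0.0419
gripper_force: 0.0
```

Call:
{"op": "play_rows", "data": {"motion": "0 0 0 0 0 0 0;0 0 0 0 0 0 0;0 0 0 0 0 0 0;0 0 0 0 0 0 0;0 0 0 0 0 0 0", "squeeze": 15}}

```text
time: 16.08
tool_pos: [0.6694, -0.0019, 0.1045]
eef_rot: [3.141, 0.001, 2.73]
contact_force: [-0.1, -0.0, 1.0]
finger_gap: 0.0133
gripper_force: 0.0
```

```bash
python3 st.py
```

```text
{'time': 16.083, 'joints': [-0.072, 0.703, 1.416, 0.0, 1.023, -1.232], 'tool_pos': [0.669, -0.002, 0.104], 'contact_force': [-0.06, -0.017, 0.971], 'wrist_torque': [0.017, 0.014, -0.011]}
r 0.10704712217200482 psi 1.1656346726633027 yaw psi 1.1596185834508206
```

Call:
{"op": "play_rows", "data": {"motion": "0 0 0 0 0 0 0;0 0 0 0 0 0 0;0 0 0.5 0.008 -0.224 0 0;0 0 0.5 0.008 -0.224 0 0;0 0 0.5 0.008 -0.224 0 0;0 0 0.5 0.008 -0.224 0 0;0 0 0.5 0.008 -0.224 0 0;0 0 0.5 0.008 -0.224 0 0;0 0 0.5 0.008 -0.224 0 0;0 0 0.5 0.008 -0.224 0 0"}}

```text
time: 16.92
tool_pos: [0.6435, -0.0373, 0.1043]
eef_rot: [3.14, 0.001, 2.309]
contact_force: [2.8, 4.2, 1.3]
finger_gap: 0.0101
gripper_force: 15.0
```

Call:
{"op": "play_rows", "data": {"motion": "0 0 0.5 0.008 -0.224 0 0;0 0 0.5 0.008 -0.224 0 0;0 0 0.5 0.008 -0.224 0 0;0 0 0.5 0.008 -0.224 0 0;0 0 0.5 0.008 -0.224 0 0;0 0 0.5 0.008 -0.224 0 0;0 0 0.5 0.008 -0.224 0 0;0 0 0.5 0.008 -0.224 0 0;0 0 0.5 0.008 -0.224 0 0"}}

```text
time: 17.67
tool_pos: [0.5997, -0.0609, 0.1043]
eef_rot: [3.139, -0.0, 1.837]
contact_force: [4.1, 6.4, -0.8]
finger_gap: 0.0099
gripper_force: 15.0
```

```bash
python3 st.py
```

```text
{'time': 17.667, 'joints': [-0.179, 0.596, 1.615, 0.002, 0.928, -0.447], 'tool_pos': [0.6, -0.061, 0.104], 'contact_force': [4.063, 6.373, -0.775], 'wrist_torque': [1.005, -0.716, -0.158]}
r 0.1052041326657245 psi 0.27638450811580867 yaw psi 0.2666395147624887
```

Call:
{"op": "play_rows", "data": {"motion": "0 0 0.5 -0.01 -0.224 0 0;0 0 0.5 -0.01 -0.224 0 0;0 0 0.5 -0.01 -0.224 0 0;0 0 0.5 -0.01 -0.224 0 0;0 0 0 0 0 0 0"}}

```text
time: 18.08
tool_pos: [0.577, -0.0646, 0.1042]
eef_rot: [3.141, -0.003, 1.627]
contact_force: [0.6, 15.7, 3.3]
finger_gap: 0.0099
gripper_force: 15.0
```

Call:
{"op": "play_rows", "data": {"motion": "0 0 0.17 0 -0.075 0 0;0 0 0.17 0 -0.075 0 0;0 0 0 0 0 0 0"}}

```text
time: 18.33
tool_pos: [0.5749, -0.0647, 0.1042]
eef_rot: [3.138, -0.003, 1.594]
contact_force: [9.3, 16.6, -2.3]
finger_gap: 0.01
gripper_force: 15.0
```

```bash
python3 st.py
```

```text
{'time': 18.333, 'joints': [-0.194, 0.558, 1.684, 0.005, 0.896, -0.22], 'tool_pos': [0.575, -0.065, 0.104], 'contact_force': [9.284, 16.577, -2.314], 'wrist_torque': [2.81, -1.332, -0.041]}
r 0.10510897296626212 psi 0.036891289675199244 yaw psi 0.02295013386318434
```

Call:
{"op": "play_rows", "data": {"motion": "0 0 0.1 -0.03 -0.06 0 0;0 0 0 0 0 0 0;0 0 0 0 0 0 0"}}

```text
time: 18.58
tool_pos: [0.5748, -0.0655, 0.1045]
eef_rot: [3.135, -0.003, 1.585]
contact_force: [17.4, 17.5, -6.6]
finger_gap: 0.0102
gripper_force: 15.0
```

Call:
{"op": "play_rows", "data": {"motion": "0 0 0.1 -0.03 -0.06 0 0;0 0 0 0 0 0 0;0 0 0 0 0 0 0"}}

```text
time: 18.83
tool_pos: [0.5747, -0.0666, 0.1048]
eef_rot: [3.131, -0.002, 1.574]
contact_force: [22.4, 16.6, -9.2]
finger_gap: 0.01
gripper_force: 15.1
```

Position has stopped while force rose to 22 N (≈2.3 N m): ring is on its stop. Release and clear.

Call:
{"op": "play_rows", "data": {"motion": "0 0 0 0 0 0 45;0 0 0 0 0 0 45;0 0 0 0 0 0 45;0 0 0 0 0 0 45;0 0 0 0 0 -1 45;0 0 0 0 0 -1 45;0 0 0 0 0 -1 45;0 0 0 0 0 -1 45"}}

```text
time: 19.5
tool_pos: [0.57, -0.0687, 0.2049]
eef_rot: [-3.141, 0.0, 1.574]
contact_force: [0.7, -0.2, 0.3]
finger_gap: 0.0417
gripper_force: 0.0
```

Call:
{"op": "play_rows", "data": {"motion": "0 0 0 -1 0 0 45;0 0 0 -1 0 0 45;0 0 0 -1 0 0 45;0 0 0 -1 0 0 45;0 0 0 -1 0 0 45;0 0 0 -1 0 0 45;0 0 0 -1 0 0 45;0 0 0 -1 0 0 45;0 0 0 0 0 0 45;0 0 0 0 0 0 45"}}

```text
time: 20.33
tool_pos: [0.5706, -0.2694, 0.2035]
eef_rot: [-3.141, -0.0, 1.572]
contact_force: [-0.8, 0.4, -0.6]
finger_gap: 0.0419
gripper_force: 0.0
```

```bash
python3 chk.py; cp $(ls -t pics/chk* | head -1) pics/end.png
```

```text
{'time': 20.333, 'joints': [-0.515, 0.527, 1.457, 0.0, 1.159, -0.516], 'tool_pos': [0.571, -0.269, 0.203], 'contact_force': [-0.822, 0.397, -0.636], 'wrist_torque': [-0.05, 0.075, -0.031]}
r 0.30973844115487176 psi -0.00113377873330892 yaw psi 0.001488466657602494
top
bar 304 [0.5727 0.041  0.1338] phi 0.5713745755611956
pin 73 [0.5063 0.0007] phi 0.557442538296225 psi -1.0133537884986716
paddle 94 [ 0.5736 -0.063 ] phi 1.5960279557881005 psi 0.02523162899320393
scene
bar 162 [0.5716 0.0394 0.1327] phi 0.5505960834273015
pin 50 [0.5049 0.0011] phi 0.5428785840682899 psi -1.0279177427266066
paddle 69 [ 0.5741 -0.0652] phi 1.5996411676995272 psi 0.028844840904630645
wrist
pics/chk2033.png
```

View pics/end.png

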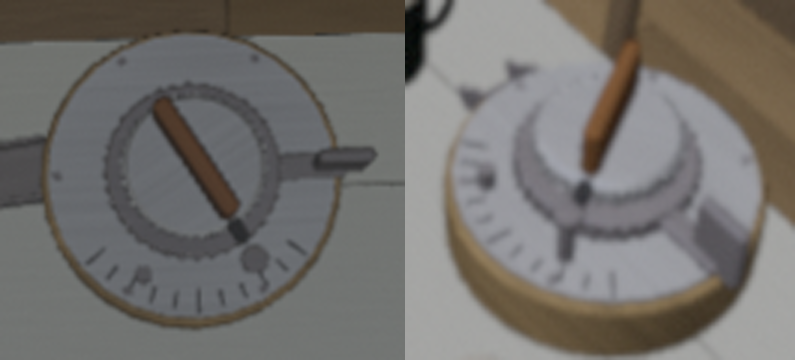

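The paddle is back at its tight stop (left image (345,158)). The pointer at (238,230) still aims at the headed pin at (256,258), and the arm is clear.

```bash
python3 -c "
from workcell import sign_off
print(sign_off())"
```

```text
the job is handed in; nothing more can be done
None
```

The job is done and handed in at about 20 s: the ring was loosened to about 1.1 rad, the dial's pointer set to the tall pin (within about 0.02 rad by the cameras), the ring tightened back to its stop and the gripper left clear; I never touched the mug or jars, though I didn't re-measure them at the end.

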